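Close the plaster mould press by one turn of its hand wheel

TASK

Close the mould press: with your fingertips, gently push the hand wheel round clockwise (seen from above) by its upright handle through exactly one full turn, so that the handle comes back to where it started, and then let it alone. Only push the handle, do not grip it or turn the wheel the wrong way, and do not run on past the one turn. Leave the mug, the jar and the bowl beside the press where they stand.

Things in the scene. Friction and masses are not known exactly. Their poses are not given: they have to be found in the camera images.
- wheel (a joint): Turn of the hand wheel about its vertical axis, in rad: always 0 at the start, grows clockwise seen from above, 2 pi (6.283) after one full turn. The wheel is stiff (about 0.3 N m, so 3 to 4 N at the handle move it) and stays where it is left; it has no stop near one turn. Each turn lowers the upper mould half of the press by 15 mm, into the lower half.
- hub (a point): Top centre of the hub of the horizontal hand wheel, on its turning axis, about 218 mm above the bench. The wheel is bare aluminium with four spokes at right angles; the middle of its rim runs 85 mm from the axis, and the rim (16 mm thick) has its top 4 mm below this point. Only the handle stands higher than the hub. The wheel crowns a fixed grey bench press (base 240 x 300 mm, top beam at 182 mm).
- handle_mid (a point): Point on the axis of the upright black handle, half-way up its grip (the press's only handle). A plain round post on the rim at the end of one spoke, 85 mm from the wheel's axis; the grip is 26 mm in diameter from 28 mm below to 28 mm above this point, its top about 282 mm above the bench. It goes round with the wheel and does not spin. At the start it may lie in any direction from the hub.
- handle: The same handle, with its axes; origin on the handle's axis, 38 mm below its mid-point, at the top of the rim; z up, x pointing radially outward from the wheel's axis.
- mug: Loose terracotta mug, 76 mm in diameter, 85 mm high, beside the press; origin at the centre of its underside. To be left alone.
- jar: Loose lidded glass jar, 68 mm in diameter, 100 mm high, beside the press; origin at the centre of its underside. To be left alone.
- bowl: Loose small terracotta bowl, 80 mm in diameter, 40 mm high, beside the press; origin at the centre of its underside. To be left alone.

How it is judged:
By the outcome, as a careful person would: the job done as asked, in the order asked, and still so for the second after the job is handed in, with the robot touching nothing.
It also fails if it takes over 64 s, if anything falls off the work surface, if the arm or the gripper's body presses on something with over 40 N, if the wrist force passes 120 N, or if a joint passes its speed limit or range.

ROBOT

A 6-joint arm with a two-finger parallel gripper is mounted at the origin on the work surface. World frame = base frame: x ahead of the robot, y to its left, z up, the work surface at z = 0. Lengths are in m, angles in degrees, forces in N, time in s.
With the tool pointing down it reaches from about 0.25 to 0.725 m from the base axis. Payload 9.7 kg.
Tool frame: the origin (TCP) lies at the very end of the fingers, on their centre line; the grasp point (between the pads) lies 19 mm behind it (bot.grip_point_offset is the z of the grasp point in the tool frame, in m); z points along the fingers, x is the direction in which the jaws open and shut, and the axes are right-handed (so a half turn about z gives the same grasp; the last joint's range is limited). The gripper opens to 85 mm and grips with 20 to 120 N. Pads are 22 mm wide; open, the fingers measure 114 mm over their backs; the gripper's body (76 mm by 85 mm) begins 54 mm behind the grasp point. The pads swing forward as they close: fully open they stand 13 mm farther back than shut.
Start: joints at [-76.031, 4.979, 10.078, 95.1, 0, 90], TCP at [0.133, -0.534, 0.231] pointing down, gripper open.
Joint ranges: [-179.16, 179.16], [-48.56, 103.87], [-65.8, 70.77], [-126.05, 130.52], [-82.76, 87.17], [-180, 180]. Speed limits (degrees/s): [127.2, 127.2, 147.25, 180, 180, 180].

INTERFACE

Orientations are given as [roll, pitch, yaw] about the fixed x, y, z axes, in that order (R = Rz(yaw) Ry(pitch) Rx(roll)).
In Python, from workcell import get_obs, viewer, job_done, bot gives the robot as it stands.
- The arm moves only by the shell command python3 -m handwheel 'ROWS' [FORCE]. ROWS is JSON, a list of rows, each a list of 5 numbers: the closure, from 0 (fully open) to 1 (shut), then the shift along the world's x, y, z in m, then the turn about the world's z in degrees. A call has 1 to 5 rows; each row is the pose to reach, as a shift and turn from the pose measured when the call began; what a row does not reach only later rows make up. A row lasts 1/10 s, in which the tool goes at most 50 mm and 8.59 degrees, less where a joint would pass 70% of its speed; a pose out of reach is approached as far as the arm can. A call with a gripper value outside its range is refused whole. The fingers move at their own pace and stop on an object; FORCE is the grip in N (left out, the last holds). Time passes only in rows, so rows that repeat a pose let the fingers close. It gives the time, the measured TCP pose, the force and the opening at its end, in the units of the state.
- get_obs(): the state, without advancing time (a new reading comes with each control period).
- viewer.camera(name): name is "scene" or "top" or "wrist"; returns a dict with "color" (420x560x3 uint8, blue, green, red), "K" (3x3 intrinsics, pixels), "origin" and "orientation" of the camera in the world. Camera axes: x right, y down, z forward; pixel columns grow to the right and rows downward; lengths in m; the calibration is good to about 2 mm. The wrist camera is an equidistant fisheye: a pixel r from the principal point sees the ray r / f radians off the axis. A picture is of the moment at which its call begins. There is no depth.
- job_done(): hands the job in, once; it reports no verdict.
The state is a dict: "time": time; "q": joint angles; "qd": joint speeds; "joint_efforts": joint torques, N m; "ee_pos": TCP position; "tcp_rot": TCP orientation; "wrist_force": force on the tool from outside, world axes, zero at the start; "torque": the same for the moment, N m; "opening": finger opening in m.
Only numpy, scipy, OpenCV 4.12 (cv2) and the standard library are available. Lean on these libraries where they do the work, as an engineer would, in place of code of your own. Each camera call takes 0.05 s, during which the arm holds its last target.

## Working session

There is one attempt and no reset: what is moved stays moved. The work goes in short steps, Python scripts to look and compute and a shell command to move; the robot and the scene stay as the last step left them, time stands still between calls to the robot, and variables do not carry over. Pictures are saved under pics/ and viewed, and the job is handed in when it is done.

```bash
ls; mkdir -p pics
python3 - <<'E'
from workcell import get_obs, viewer, bot
import cv2
o=get_obs(); print(o)
for n in("scene","top","wrist"):
    c=viewer.camera(n); cv2.imwrite(f"pics/{n}0.png",c["color"]); print(n,c["K"],c["origin"],c["orientation"])
E
```

```text
pics
{'time': 0.0, 'q': array([-7.60315931e+01,  5.01099717e+00,  1.00339642e+01,  9.50975574e+01,
        5.52461532e-05,  9.00018458e+01]), 'qd': array([-0.10258674, -0.00247772,  0.11306974,  0.0722472 ,  0.0489153 ,
       -0.01151002]), 'joint_efforts': array([ 5.37518899e-04, -5.20387101e+01,  4.64803398e+01,  1.62975682e-02,
        2.00653710e-05,  6.10547644e-06]), 'ee_pos': array([ 0.13271052, -0.53352478,  0.23057965]), 'tcp_rot': array([-1.79999947e+02,  7.45903898e-02, -7.60334389e+01]), 'wrist_force': array([ 0.14944314,  0.50550406, -0.33974677]), 'torque': array([ 0.0282311 , -0.01535909, -0.01100146]), 'opening': 0.08544954666624079}
scene [[454.11480238   0.         286.15758071]
 [  0.         454.11480238 208.11674406]
 [  0.           0.           1.        ]] [ 1.18996879 -0.13074465  1.13345724] [-145.82132412   -0.32551747   73.10683571]
top [[476.91658443   0.         282.65846185]
 [  0.         476.91658443 206.57283014]
 [  0.           0.           1.        ]] [0.49325718 0.05312053 1.33919363] [-175.21039229    1.29325092  -89.17900788]
wrist [[325.1922621    0.         285.05554422]
 [  0.         325.1922621  213.11501142]
 [  0.           0.           1.        ]] [ 0.21368087 -0.5139272   0.37359929] [ 1.61214232e+02  7.66388501e-02 -7.60259282e+01]
```

View pics/top0.png

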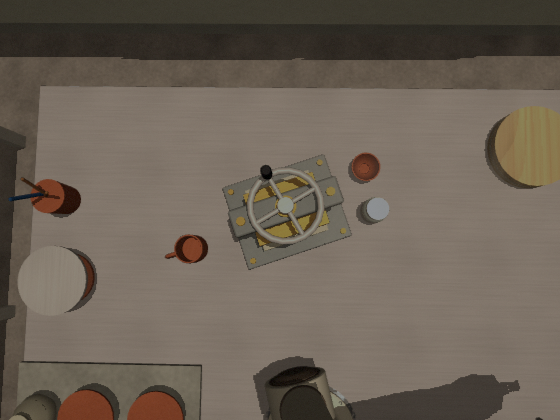

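View pics/scene0.png

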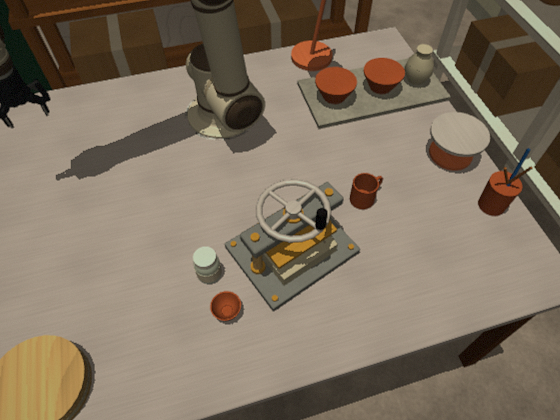

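The top view shows the hub at about (286,205), the handle at (266,172), the mug at (191,249), the bowl at (365,167) and the jar at (376,209). In the scene view the hub is at about (293,208) and the handle at (321,219). Next I'll measure them.

```bash
cat > h.py <<'E'
import numpy as np, cv2
from scipy.spatial.transform import Rotation as R
from workcell import get_obs, viewer, bot
def ray(c,u,v):
    K=c["K"]; d=np.array([(u-K[0,2])/K[0,0],(v-K[1,2])/K[1,1],1.])
    return np.array(c["origin"]),R.from_euler('xyz',c["orientation"],degrees=True).as_matrix()@d
def onz(c,u,v,z):
    o,d=ray(c,u,v); return o+d*(z-o[2])/d[2]
def proj(c,p):
    M=R.from_euler('xyz',c["orientation"],degrees=True).as_matrix(); q=M.T@(np.array(p)-c["origin"]); q=c["K"]@q; return q[:2]/q[2]
def tri(c1,p1,c2,p2):
    a,d=ray(c1,*p1);b,e=ray(c2,*p2)
    s=np.linalg.lstsq(np.c_[d,-e],b-a,rcond=None)[0]
    x,y=a+s[0]*d,b+s[1]*e; return (x+y)/2,np.linalg.norm(x-y)
E
python3 - <<'E'
from h import *
t=viewer.camera("top"); s=viewer.camera("scene")
for n,c,(u0,v0,u1,v1) in (("top",t,(236,150,346,260)),("scene",s,(240,165,350,275))):
    cv2.imwrite(f"pics/{n}crop.png",cv2.resize(c["color"][v0:v1,u0:u1],None,fx=5,fy=5,interpolation=cv2.INTER_CUBIC))
    im=c["color"]
    m=(im.max(2)<45).astype(np.uint8)
    k=np.zeros_like(m);k[v0:v1,u0:u1]=1
    n_,l,st,ce=cv2.connectedComponentsWithStats(m*k)
    print(n,[(st[i].tolist(),ce[i].round(1).tolist()) for i in range(1,n_) if st[i][4]>30])
E
```

```text
top [([261, 165, 11, 15, 127], [266.0, 172.1])]
scene [([314, 208, 13, 22, 207], [320.7, 218.5])]
```

View pics/topcrop.png

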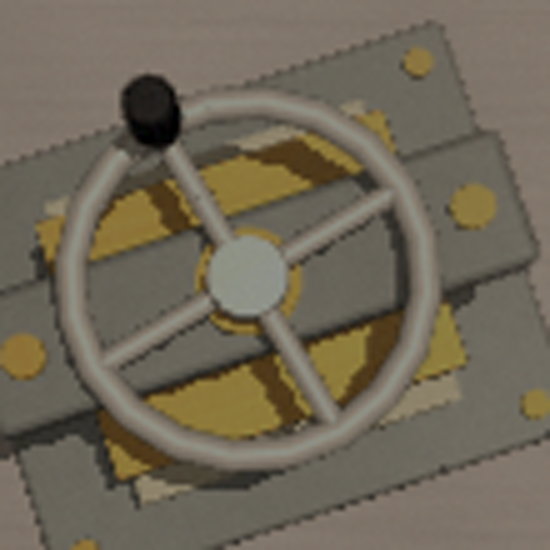

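View pics/scenecrop.png

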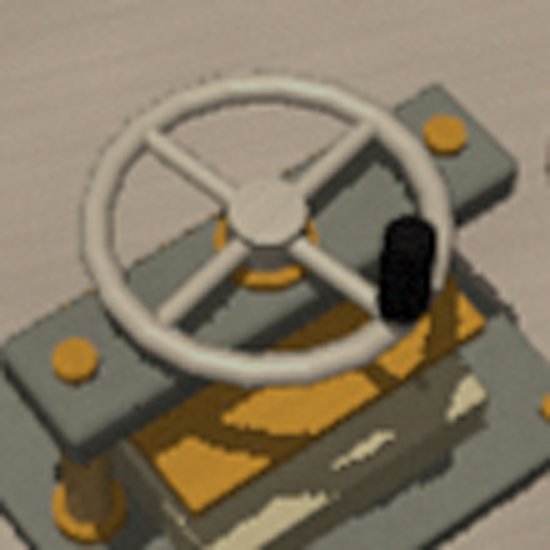

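Run:
```python
from h import *
t=viewer.camera("top"); s=viewer.camera("scene")
ht,hs=(285.0,204.8),(293.4,206.4); gt,gs=(266.,172.1),(320.7,218.5)
print("hub",tri(t,ht,s,hs),onz(t,*ht,.218),onz(s,*hs,.218))
print("hm",tri(t,gt,s,gs),onz(t,*gt,.254),onz(s,*gs,.254))
H=tri(t,ht,s,hs)[0];G=tri(t,gt,s,gs)[0]
d=G[:2]-H[:2];print(np.hypot(*d),np.degrees(np.arctan2(d[1],d[0])))
# rim
for z,p in((.085,(192,248)),(.04,(365,166)),(.1,(376,208)) ): print(onz(t,*p,z))
# rim ellipse centre from scene & top: far mask
```

```text
hub (array([0.59186364, 0.07472703, 0.21037058]), np.float64(0.0005699632975922492)) [0.59112055 0.07430826 0.218     ] [0.59687495 0.0733035  0.218     ]
hm (array([0.66445564, 0.11870594, 0.24358878]), np.float64(0.0006181461159683076)) [0.66291963 0.11837674 0.254     ] [0.67053647 0.11548725 0.254     ]
0.08487486003651196 31.209030764404677
[0.48558613 0.32001326 0.085     ]
[ 0.71620141 -0.14031365  0.04      ]
[ 0.59600085 -0.15982596  0.1       ]
```

View pics/wrist0.png

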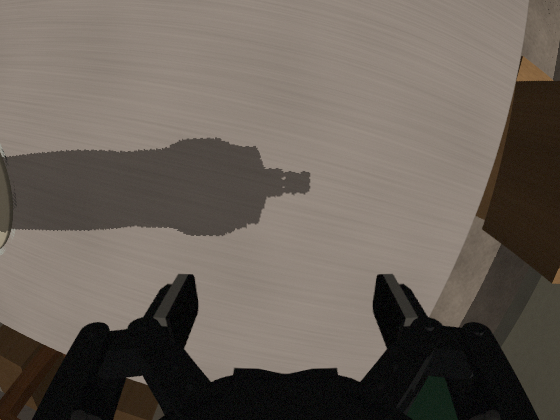

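The hub triangulates to about (0.592, 0.074) and the handle to 85 mm from it at bearing 31°, which agrees with the given 85 mm. The joint 6 range is too short for a whole turn. So I'll push with the narrow side of the shut fingers, yaw with the wheel, and re-engage once. First: shut, lift, and go round to behind the handle with yaw rising to about 211°.

```bash
python3 -m handwheel '[[1,0,0,0.03,8],[1,0.01,0.01,0.06,16],[1,0.03,0.03,0.09,25],[1,0.05,0.06,0.1,33],[1,0.07,0.09,0.1,41]]' 20
python3 -m handwheel '[[1,0.02,0.03,0,8],[1,0.04,0.06,0,16],[1,0.06,0.09,0,25],[1,0.08,0.12,0,33],[1,0.10,0.15,0,41]]'
```

```text
time: 0.85
ee_pos: [0.2034, -0.4432, 0.3329]
tcp_rot: [179.9, -0.1, -34.7]
wrist_force: [1.3, -0.5, 0.4]
opening: 0.0121
time: 1.35
ee_pos: [0.3039, -0.292, 0.333]
tcp_rot: [179.9, -0.1, 6.6]
wrist_force: [0.4, 0.0, -1.0]
opening: -0.0001
```

```bash
python3 -m handwheel '[[1,0.02,0.03,0,8],[1,0.04,0.06,0,16],[1,0.06,0.09,0,25],[1,0.08,0.12,0,33],[1,0.10,0.15,0,41]]'
python3 -m handwheel '[[1,0.02,0.03,0,8],[1,0.04,0.06,0,16],[1,0.06,0.09,0,25],[1,0.08,0.12,0,33],[1,0.10,0.15,0,41]]'
python3 -m handwheel '[[1,0.03,0.03,0,8],[1,0.05,0.06,0,16],[1,0.08,0.09,0,25],[1,0.11,0.12,0,33],[1,0.137,0.149,0,41]]'
python3 -m handwheel '[[1,0,0,0,8],[1,0,0,0,16],[1,0,0,0,25],[1,0,0,0,33],[1,0,0,0,41]]'
python3 -m handwheel '[[1,0,0,0,8],[1,0,0,0,16],[1,0,0,0,25],[1,0,0,0,33],[1,0,0,0,41]]'
python3 - <<'E'
from h import *
print(get_obs()["q"])
for n in("scene","top","wrist"): cv2.imwrite(f"pics/{n}1.png",viewer.camera(n)["color"])
E
```

```text
time: 1.85
ee_pos: [0.4045, -0.1405, 0.3332]
tcp_rot: [179.9, -0.1, 47.9]
wrist_force: [0.6, -0.6, -0.1]
opening: 0.0001
time: 2.35
ee_pos: [0.5051, 0.0109, 0.3333]
tcp_rot: [179.9, -0.1, 89.3]
wrist_force: [0.5, -0.4, 0.4]
opening: 0.0003
time: 2.85
ee_pos: [0.643, 0.1614, 0.333]
tcp_rot: [179.8, -0.1, 130.7]
wrist_force: [1.1, -0.5, 1.1]
opening: 0.0002
time: 3.35
ee_pos: [0.6431, 0.1614, 0.3327]
tcp_rot: [179.8, -0.2, 172.0]
wrist_force: [0.1, 0.1, 0.5]
opening: -0.0001
time: 3.85
ee_pos: [0.6431, 0.1615, 0.3326]
tcp_rot: [179.8, -0.2, -146.6]
wrist_force: [-0.5, -0.4, 0.4]
opening: -0.0001
[ 1.40532197e+01  2.83113887e+01  5.08336713e+01  1.12728392e+02
  9.31901315e-02 -1.09298769e+02]
```

View pics/wrist1.png

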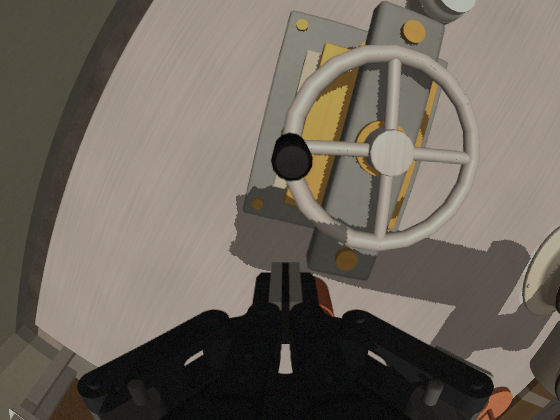

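View pics/scene1.png

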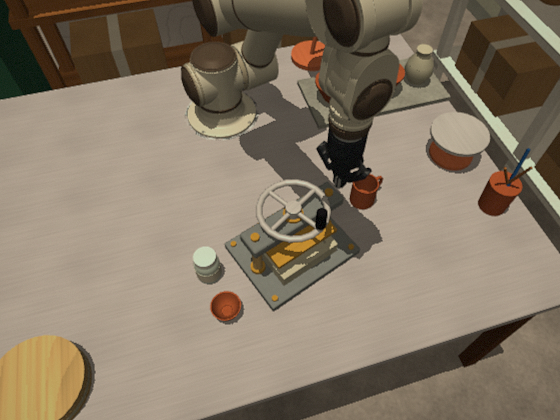

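```bash
python3 -m handwheel '[[1,0,0,-0.03,0],[1,0,0,-0.06,-1],[1,0,0,-0.08,-2],[1,0,0,-0.095,-2],[1,0,0,-0.095,-2]]'
python3 - <<'E'
from h import *
for n in("scene","top","wrist"): cv2.imwrite(f"pics/{n}2.png",viewer.camera(n)["color"])
E
```

```text
time: 4.5
ee_pos: [0.6424, 0.1613, 0.2353]
tcp_rot: [179.8, -0.4, -149.4]
wrist_force: [-0.6, 0.1, 0.3]
opening: -0.0002
```

View pics/scene2.png

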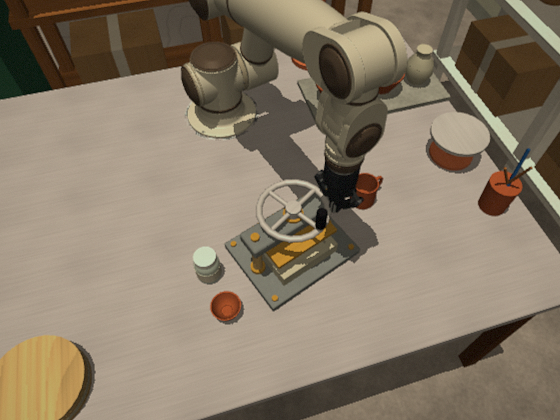

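View pics/wrist2.png

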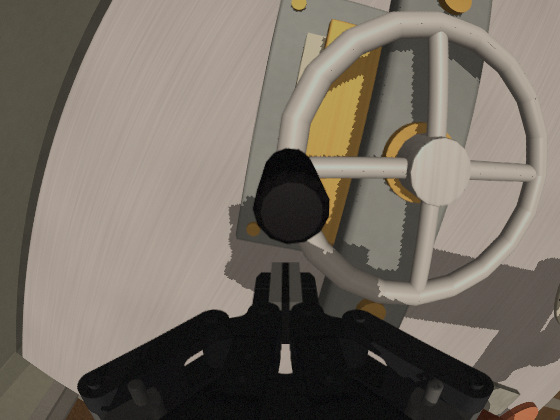

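The fingers at about (287,265) in the wrist view line up with the handle at about (291,205), with roughly 25 mm of gap. I'll approach along the tangent until the force shows contact.

```bash
python3 -m handwheel '[[1,0.003,-0.005,0,0],[1,0.006,-0.009,0,0],[1,0.007,-0.012,0.001,0],[1,0.0085,-0.014,0.002,0],[1,0.0085,-0.014,0.002,0]]'
python3 -m handwheel '[[1,0.001,-0.002,0,0],[1,0.002,-0.004,0,0],[1,0.003,-0.005,0,0],[1,0.0035,-0.006,0,0],[1,0.0035,-0.006,0,0]]'
```

```text
time: 5.15
ee_pos: [0.6521, 0.1471, 0.2409]
tcp_rot: [179.9, -0.1, -149.3]
wrist_force: [-0.0, 0.3, -0.6]
opening: -0.0
time: 5.65
ee_pos: [0.6557, 0.141, 0.2409]
tcp_rot: [179.9, -0.1, -149.3]
wrist_force: [1.1, 1.3, 0.3]
opening: 0.0001
```

```bash
cat > plan.py <<'E'
# usage: plan.py d step n [yawstep]: rows from current pose; wheel angle now from TCP
import sys; from h import *
H=np.array([.5925,.0742]); d=float(sys.argv[1]); st=float(sys.argv[2]); n=int(sys.argv[3]); ys=float(sys.argv[4]) if len(sys.argv)>4 else st
r=np.hypot(.085,d); off=np.degrees(np.arctan2(d,.085))
o=get_obs(); p=o["ee_pos"]; v=p[:2]-H; a=np.degrees(np.arctan2(v[1],v[0]))
print("t",round(o["time"],2),"r",np.hypot(*v).round(4),"want",r.round(4),"tcp bearing",a.round(2),"handle",(a-off).round(2),"wanted yaw",(a-off-180).round(1),"yaw",o["tcp_rot"][2].round(1),"q6",o["q"][5].round(1),"z",p[2].round(4),"F",o["wrist_force"].round(1))
for k in range(1,n+1):
    b=np.radians(a-k*st); q=H+r*np.array([np.cos(b),np.sin(b)])-p[:2]
    print(q.round(4),-k*ys)
E
python3 -m handwheel '[[1,0.001,-0.001,0,0],[1,0.001,-0.002,0,0],[1,0.0015,-0.003,0,0],[1,0.002,-0.004,0,0],[1,0.002,-0.004,0,0]]'; python3 plan.py 0.024 4 5
```

```text
time: 6.15
ee_pos: [0.6577, 0.1372, 0.2408]
tcp_rot: [179.8, -0.1, -149.3]
wrist_force: [0.3, 4.1, 0.4]
opening: 0.0002
t 6.15 r 0.0907 want 0.0883 tcp bearing 44.02 handle 28.25 wanted yaw -151.7 yaw -149.3 q6 -109.0 z 0.2408 F [0.3 4.1 0.4]
[ 0.0024 -0.0062] -4.0
[ 0.0062 -0.0111] -8.0
[ 0.0097 -0.0162] -12.0
[ 0.0128 -0.0215] -16.0
[ 0.0155 -0.0271] -20.0
```

Contact: 4.1 N, the force expected at the handle. Start pushing round.

```bash
python3 -m handwheel '[[1,0.002,-0.006,0,-4],[1,0.006,-0.011,0,-8],[1,0.01,-0.016,0,-12],[1,0.013,-0.0215,0,-16],[1,0.0155,-0.027,0,-20]]'; python3 plan.py 0.024 4 5
```

```text
time: 6.65
ee_pos: [0.6734, 0.1102, 0.241]
tcp_rot: [179.8, -0.1, -169.4]
wrist_force: [0.7, 4.7, -0.6]
opening: -0.0003
t 6.65 r 0.0886 want 0.0883 tcp bearing 23.96 handle 8.2 wanted yaw -171.8 yaw -169.4 q6 -91.3 z 0.241 F [ 0.7  4.7 -0.6]
[ 0.0021 -0.0058] -4.0
[ 0.004  -0.0117] -8.0
[ 0.0055 -0.0177] -12.0
[ 0.0065 -0.0237] -16.0
[ 0.0072 -0.0299] -20.0
```

```bash
python3 -m handwheel '[[1,0.002,-0.006,0,-4],[1,0.004,-0.0115,0,-8],[1,0.0055,-0.0175,0,-13],[1,0.0065,-0.0235,0,-17],[1,0.007,-0.03,0,-22]]'; python3 plan.py 0.024 4 5
```

```text
time: 7.15
ee_pos: [0.681, 0.0801, 0.2411]
tcp_rot: [179.8, 0.0, 168.4]
wrist_force: [3.5, 3.6, 0.5]
opening: -0.0
t 7.15 r 0.0887 want 0.0883 tcp bearing 3.81 handle -11.95 wanted yaw -192.0 yaw 168.4 q6 -71.8 z 0.2411 F [3.5 3.6 0.5]
[-0.0002 -0.0062] -4.0
[-0.0005 -0.0124] -8.0
[-0.0011 -0.0185] -12.0
[-0.0022 -0.0245] -16.0
[-0.0037 -0.0305] -20.0
```

Run:
```python
from h import *
w=viewer.camera("wrist"); cv2.imwrite("pics/wrist3.png",w["color"])
```

```text
(no output)
```

View pics/wrist3.png

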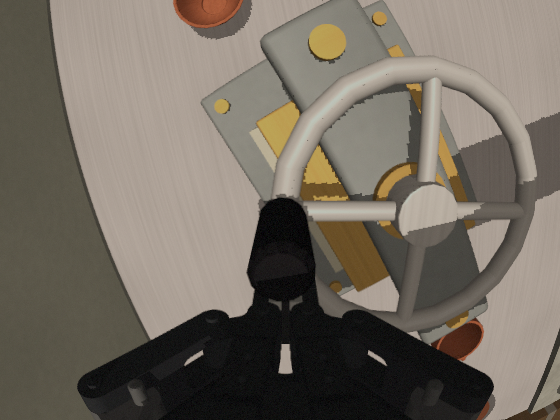

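The handle at about (281,270) sits squarely against the finger side and is well centred. I'll carry on.

```bash
python3 -m handwheel '[[1,0,-0.006,0,-4],[1,-0.0005,-0.0125,0,-8],[1,-0.001,-0.0185,0,-12],[1,-0.002,-0.0245,0,-16],[1,-0.0035,-0.0305,0,-20]]'; python3 plan.py 0.024 4 5
```

```text
time: 7.7
ee_pos: [0.6776, 0.0485, 0.2411]
tcp_rot: [179.8, 0.0, 148.0]
wrist_force: [1.7, 4.2, -0.7]
opening: 0.0002
t 7.7 r 0.0889 want 0.0883 tcp bearing -16.84 handle -32.61 wanted yaw -212.6 yaw 148.0 q6 -53.9 z 0.2411 F [ 1.7  4.2 -0.7]
[-0.0025 -0.0057] -4.0
[-0.0049 -0.0114] -8.0
[-0.0077 -0.0169] -12.0
[-0.0108 -0.0222] -16.0
[-0.0144 -0.0272] -20.0
```

```bash
python3 -m handwheel '[[1,-0.002,-0.006,0,-4],[1,-0.005,-0.0115,0,-8],[1,-0.0075,-0.017,0,-12],[1,-0.0105,-0.022,0,-16],[1,-0.014,-0.027,0,-20]]'; python3 plan.py 0.024 4 5
```

```text
time: 8.2
ee_pos: [0.6638, 0.0212, 0.2411]
tcp_rot: [179.8, 0.1, 127.9]
wrist_force: [2.9, 2.3, 0.1]
opening: -0.0001
t 8.2 r 0.0888 want 0.0883 tcp bearing -36.66 handle -52.43 wanted yaw -232.4 yaw 127.9 q6 -36.1 z 0.2411 F [2.9 2.3 0.1]
[-0.0043 -0.0045] -4.0
[-0.0084 -0.009 ] -8.0
[-0.0129 -0.0133] -12.0
[-0.0177 -0.0172] -16.0
[-0.0227 -0.0208] -20.0
```

```bash
python3 -m handwheel '[[1,-0.004,-0.0045,0,-4],[1,-0.0085,-0.009,0,-8],[1,-0.013,-0.0135,0,-12],[1,-0.0175,-0.0175,0,-16],[1,-0.0225,-0.021,0,-20]]'; python3 plan.py 0.024 4 5
```

```text
time: 8.7
ee_pos: [0.6413, 0.0001, 0.2411]
tcp_rot: [179.8, 0.1, 107.8]
wrist_force: [1.8, 2.4, -1.2]
opening: -0.0003
t 8.7 r 0.0887 want 0.0883 tcp bearing -56.65 handle -72.42 wanted yaw -252.4 yaw 107.8 q6 -17.8 z 0.2411 F [ 1.8  2.4 -1.2]
[-0.0055 -0.0029] -4.0
[-0.011  -0.0057] -8.0
[-0.0166 -0.0081] -12.0
[-0.0224 -0.0102] -16.0
[-0.0284 -0.0118] -20.0
```

```bash
python3 -m handwheel '[[1,-0.0055,-0.003,0,-4],[1,-0.011,-0.0055,0,-8],[1,-0.0165,-0.008,0,-12],[1,-0.0225,-0.01,0,-16],[1,-0.0285,-0.012,0,-20]]'; python3 plan.py 0.024 4 5
python3 - <<'E'
from h import *
w=viewer.camera("wrist"); cv2.imwrite("pics/wrist4.png",w["color"])
E
```

```text
time: 9.2
ee_pos: [0.6129, -0.0121, 0.2412]
tcp_rot: [179.8, 0.1, 87.7]
wrist_force: [4.0, 2.9, -0.0]
opening: 0.0
t 9.2 r 0.0887 want 0.0883 tcp bearing -76.71 handle -92.48 wanted yaw -272.5 yaw 87.7 q6 1.2 z 0.2412 F [ 4.   2.9 -0. ]
[-0.0061 -0.0009] -4.0
[-0.0122 -0.0016] -8.0
[-0.0184 -0.002 ] -12.0
[-0.0246 -0.0019] -16.0
[-0.0307 -0.0014] -20.0
```

View pics/wrist4.png

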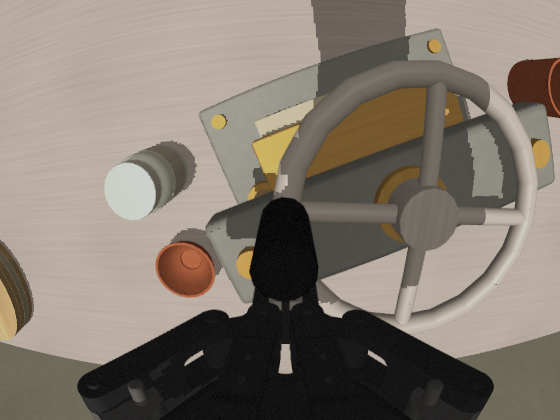

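The handle at about (283,265) is still centred on the fingers, and the wheel has turned about a third. Continuing.

```bash
python3 -m handwheel '[[1,-0.006,-0.001,0,-4],[1,-0.012,-0.0015,0,-8],[1,-0.0185,-0.002,0,-12],[1,-0.0245,-0.002,0,-16],[1,-0.0305,-0.0015,0,-20]]'; python3 plan.py 0.024 4 5
```

```text
time: 9.75
ee_pos: [0.5818, -0.0143, 0.2416]
tcp_rot: [179.7, 0.1, 67.5]
wrist_force: [3.8, 0.6, -0.5]
opening: 0.0003
t 9.75 r 0.0891 want 0.0883 tcp bearing -96.88 handle -112.65 wanted yaw -292.7 yaw 67.5 q6 21.2 z 0.2416 F [ 3.8  0.6 -0.5]
[-0.006   0.0017] -4.0
[-0.012   0.0031] -8.0
[-0.0179  0.0049] -12.0
[-0.0237  0.0071] -16.0
[-0.0293  0.0097] -20.0
```

```bash
python3 -m handwheel '[[1,-0.006,0.0015,0,-4],[1,-0.012,0.003,0,-8],[1,-0.018,0.005,0,-12],[1,-0.0235,0.007,0,-16],[1,-0.029,0.0095,0,-20]]'; python3 plan.py 0.024 4 5
```

```text
time: 10.25
ee_pos: [0.5531, -0.0053, 0.2417]
tcp_rot: [179.6, 0.1, 47.4]
wrist_force: [3.4, -1.6, -0.9]
opening: -0.0003
t 10.25 r 0.0887 want 0.0883 tcp bearing -116.39 handle -132.16 wanted yaw -312.2 yaw 47.4 q6 42.2 z 0.2417 F [ 3.4 -1.6 -0.9]
[-0.0052  0.0033] -4.0
[-0.0104  0.0066] -8.0
[-0.0154  0.0103] -12.0
[-0.0201  0.0143] -16.0
[-0.0245  0.0186] -20.0
```

```bash
python3 -m handwheel '[[1,-0.005,0.0035,0,-4],[1,-0.0105,0.0065,0,-8],[1,-0.0155,0.0105,0,-12],[1,-0.02,0.0145,0,-16],[1,-0.0245,0.0185,0,-20]]'; python3 plan.py 0.024 4 5
```

```text
time: 10.75
ee_pos: [0.5288, 0.0126, 0.2419]
tcp_rot: [179.5, 0.1, 27.4]
wrist_force: [3.3, -1.9, 0.4]
opening: -0.0004
t 10.75 r 0.0886 want 0.0883 tcp bearing -135.97 handle -151.74 wanted yaw -331.7 yaw 27.4 q6 64.3 z 0.2419 F [ 3.3 -1.9  0.4]
[-0.0039  0.0048] -4.0
[-0.0077  0.0096] -8.0
[-0.0112  0.0147] -12.0
[-0.0143  0.0201] -16.0
[-0.017   0.0256] -20.0
```

```bash
python3 -m handwheel '[[1,-0.004,0.005,0,-4],[1,-0.0075,0.0095,0,-8],[1,-0.011,0.0145,0,-12],[1,-0.0145,0.02,0,-16],[1,-0.017,0.0255,0,-20]]'; python3 plan.py 0.024 4 5
```

```text
time: 11.25
ee_pos: [0.5118, 0.0374, 0.242]
tcp_rot: [179.4, 0.1, 7.3]
wrist_force: [2.5, -3.9, -0.1]
opening: -0.0002
t 11.25 r 0.0887 want 0.0883 tcp bearing -155.47 handle -171.24 wanted yaw -351.2 yaw 7.3 q6 87.2 z 0.242 F [ 2.5 -3.9 -0.1]
[-0.002   0.0058] -4.0
[-0.004   0.0117] -8.0
[-0.0055  0.0177] -12.0
[-0.0067  0.0237] -16.0
[-0.0074  0.0298] -20.0
```

```bash
python3 -m handwheel '[[1,-0.002,0.006,0,-4],[1,-0.004,0.0115,0,-8],[1,-0.0055,0.0175,0,-12],[1,-0.0065,0.0235,0,-16],[1,-0.0075,0.03,0,-20]]'; python3 plan.py 0.024 4 5
python3 - <<'E'
from h import *
w=viewer.camera("wrist"); cv2.imwrite("pics/wrist5.png",w["color"])
E
```

```text
time: 11.75
ee_pos: [0.5043, 0.0666, 0.2421]
tcp_rot: [179.3, 0.1, -12.7]
wrist_force: [0.4, -3.9, -0.5]
opening: 0.0002
t 11.75 r 0.0885 want 0.0883 tcp bearing -175.07 handle -190.84 wanted yaw -370.8 yaw -12.7 q6 110.6 z 0.2421 F [ 0.4 -3.9 -0.5]
[-0.0001  0.0062] -4.0
[0.     0.0123] -8.0
[0.0006 0.0185] -12.0
[0.0015 0.0246] -16.0
[0.0029 0.0306] -20.0
```

View pics/wrist5.png

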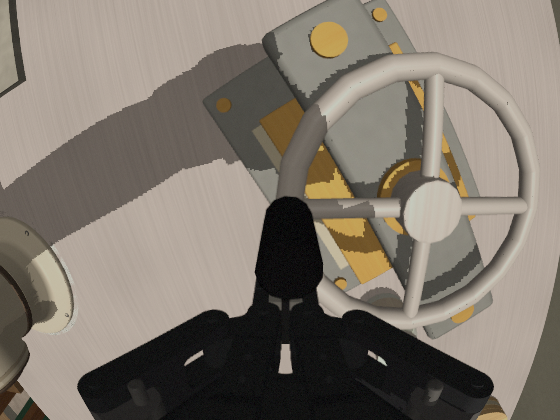

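Still centred (handle at about (288,260)). Continuing.

```bash
python3 -m handwheel '[[1,0,0.006,0,-4],[1,0,0.0125,0,-8],[1,0.0005,0.0185,0,-12],[1,0.0015,0.0245,0,-16],[1,0.003,0.0305,0,-20]]'; python3 plan.py 0.024 4 5
```

```text
time: 12.3
ee_pos: [0.5069, 0.0973, 0.2422]
tcp_rot: [179.2, 0.1, -32.9]
wrist_force: [-0.7, -4.4, -0.1]
opening: 0.0
t 12.3 r 0.0886 want 0.0883 tcp bearing 164.91 handle 149.14 wanted yaw -30.9 yaw -32.9 q6 134.1 z 0.2422 F [-0.7 -4.4 -0.1]
[0.0021 0.0058] -4.0
[0.0043 0.0116] -8.0
[0.0069 0.0172] -12.0
[0.0099 0.0225] -16.0
[0.0133 0.0277] -20.0
```

```bash
python3 -m handwheel '[[1,0.002,0.006,0,-4],[1,0.0045,0.0115,0,-8],[1,0.007,0.017,0,-12],[1,0.01,0.0225,0,-16],[1,0.0135,0.0275,0,-20]]'; python3 plan.py 0.024 4 5
```

```text
time: 12.8
ee_pos: [0.5197, 0.1245, 0.2422]
tcp_rot: [179.1, 0.1, -52.9]
wrist_force: [-4.8, -0.7, 1.2]
opening: 0.0001
t 12.8 r 0.0885 want 0.0883 tcp bearing 145.36 handle 129.6 wanted yaw -50.4 yaw -52.9 q6 156.5 z 0.2422 F [-4.8 -0.7  1.2]
[0.0038 0.0048] -4.0
[0.0078 0.0095] -8.0
[0.0122 0.0139] -12.0
[0.0168 0.018 ] -16.0
[0.0217 0.0217] -20.0
```

```bash
python3 -m handwheel '[[1,0.004,0.005,0,-3],[1,0.008,0.0095,0,-6],[1,0.012,0.014,0,-9],[1,0.017,0.018,0,-12],[1,0.0215,0.0215,0,-15]]'; python3 plan.py 0.024 4 5
```

```text
time: 13.3
ee_pos: [0.5408, 0.1455, 0.2422]
tcp_rot: [179.0, 0.1, -67.8]
wrist_force: [-3.3, -2.0, 0.4]
opening: -0.0
t 13.3 r 0.0881 want 0.0883 tcp bearing 125.95 handle 110.18 wanted yaw -69.8 yaw -67.8 q6 172.9 z 0.2422 F [-3.3 -2.   0.4]
[0.005  0.0036] -4.0
[0.0103 0.0067] -8.0
[0.0158 0.0094] -12.0
[0.0216 0.0117] -16.0
[0.0274 0.0136] -20.0
```

The joint 6 limit is near (173°) with about 79° of turn left. I'll back off, lift, turn the tool +176° and re-engage.

```bash
python3 -m handwheel '[[1,-0.01,-0.004,0,0],[1,-0.025,-0.009,0,0],[1,-0.038,-0.014,0,0],[1,-0.038,-0.014,0.03,0],[1,-0.038,-0.014,0.07,0]]'
python3 -m handwheel '[[1,0,0,0,8],[1,0,0,0,16],[1,0,0,0,25],[1,0,0,0,33],[1,0,0,0,41]]'
python3 -m handwheel '[[1,0,0,0,8],[1,0,0,0,16],[1,0,0,0,25],[1,0,0,0,33],[1,0,0,0,41]]'
python3 -m handwheel '[[1,0,0,0,8],[1,0,0,0,16],[1,0,0,0,25],[1,0,0,0,33],[1,0,0,0,41]]'
python3 -m handwheel '[[1,0,0,0,8],[1,0,0,0,16],[1,0,0,0,25],[1,0,0,0,33],[1,0,0,0,41]]'
python3 -m handwheel '[[1,0,0,-0.02,8],[1,0,0,-0.045,13],[1,0,0,-0.06,13],[1,0,0,-0.07,13],[1,0,0,-0.07,13]]'
python3 plan.py 0.024 4 5
python3 - <<'E'
from h import *
w=viewer.camera("wrist"); cv2.imwrite("pics/wrist6.png",w["color"])
E
```

```text
time: 13.8
ee_pos: [0.5008, 0.1305, 0.3117]
tcp_rot: [178.8, 0.1, -67.6]
wrist_force: [1.0, -0.3, 1.4]
opening: 0.0
time: 14.3
ee_pos: [0.5, 0.1299, 0.3119]
tcp_rot: [178.8, 0.1, -26.0]
wrist_force: [-0.6, -0.1, 0.5]
opening: -0.0001
time: 14.8
ee_pos: [0.4992, 0.1293, 0.3122]
tcp_rot: [178.7, 0.1, 15.5]
wrist_force: [-0.1, -0.7, -0.0]
opening: -0.0002
time: 15.3
ee_pos: [0.4984, 0.1287, 0.3125]
tcp_rot: [178.7, 0.1, 57.1]
wrist_force: [0.5, 0.0, -0.2]
opening: -0.0001
time: 15.8
ee_pos: [0.4975, 0.128, 0.3127]
tcp_rot: [178.7, 0.1, 98.7]
wrist_force: [-0.5, 0.6, -0.0]
opening: -0.0001
time: 16.3
ee_pos: [0.4966, 0.1275, 0.2418]
tcp_rot: [178.8, 0.1, 111.8]
wrist_force: [-0.4, 0.1, 0.2]
opening: -0.0003
t 16.3 r 0.1097 want 0.0883 tcp bearing 150.91 handle 135.14 wanted yaw -44.9 yaw 111.8 q6 -7.4 z 0.2418 F [-0.4  0.1  0.2]
[ 0.0219 -0.0051] -4.0
[ 0.0254 -0.0001] -8.0
[0.0293 0.0047] -12.0
[0.0335 0.0092] -16.0
[0.038  0.0134] -20.0
```

View pics/wrist6.png

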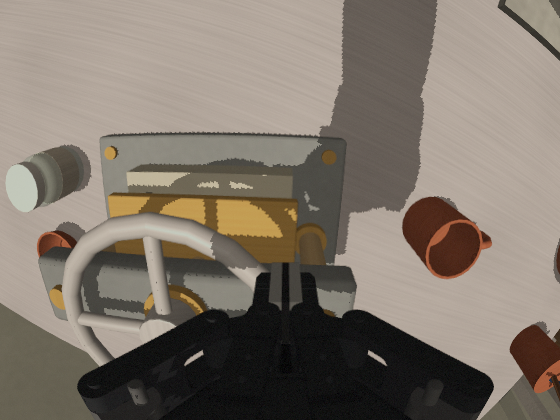

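The handle is now hidden behind the fingers, as expected; the hub is at about (170,320). I'll go back to where contact was left and continue from there.

```bash
python3 -m handwheel '[[1,0.01,0.004,0,0],[1,0.02,0.008,0,0],[1,0.03,0.012,0,-1],[1,0.036,0.015,0,-2],[1,0.039,0.016,0,-2]]'
python3 -m handwheel '[[1,0.001,0.0005,0,0],[1,0.002,0.001,0,0],[1,0.003,0.001,0,0],[1,0.004,0.0015,0,0],[1,0.005,0.002,0,0]]'; python3 plan.py 0.024 4 5
```

```text
time: 16.85
ee_pos: [0.5369, 0.1441, 0.2425]
tcp_rot: [178.8, 0.1, 109.7]
wrist_force: [0.2, 0.0, -0.1]
opening: 0.0002
time: 17.35
ee_pos: [0.5418, 0.1461, 0.2426]
tcp_rot: [178.8, 0.1, 109.7]
wrist_force: [-0.6, 0.7, -0.4]
opening: 0.0001
t 17.35 r 0.088 want 0.0883 tcp bearing 125.17 handle 109.41 wanted yaw -70.6 yaw 109.7 q6 -4.6 z 0.2426 F [-0.6  0.7 -0.4]
[0.0049 0.0037] -4.0
[0.0103 0.0067] -8.0
[0.0159 0.0093] -12.0
[0.0217 0.0115] -16.0
[0.0275 0.0134] -20.0
```

```bash
python3 -m handwheel '[[1,0.005,0.0035,0,-4],[1,0.0105,0.0065,0,-8],[1,0.016,0.0095,0,-12],[1,0.0215,0.0115,0,-16],[1,0.0275,0.0135,0,-20]]'; python3 plan.py 0.024 4 5
```

```text
time: 17.85
ee_pos: [0.5688, 0.1596, 0.2427]
tcp_rot: [178.8, 0.1, 89.6]
wrist_force: [-4.3, -1.6, 0.9]
opening: 0.0002
t 17.85 r 0.0886 want 0.0883 tcp bearing 105.5 handle 89.74 wanted yaw -90.3 yaw 89.6 q6 16.3 z 0.2427 F [-4.3 -1.6  0.9]
[0.0061 0.0011] -4.0
[0.0122 0.0022] -8.0
[0.0183 0.0028] -12.0
[0.0245 0.0029] -16.0
[0.0306 0.0026] -20.0
```

```bash
python3 -m handwheel '[[1,0.006,0.001,0,-4],[1,0.012,0.002,0,-8],[1,0.0185,0.003,0,-12],[1,0.0245,0.003,0,-16],[1,0.0305,0.0025,0,-20]]'; python3 plan.py 0.024 4 5
```

```text
time: 18.35
ee_pos: [0.5989, 0.1629, 0.2427]
tcp_rot: [178.9, 0.1, 69.4]
wrist_force: [-3.6, 3.7, 0.3]
opening: 0.0
t 18.35 r 0.0889 want 0.0883 tcp bearing 85.86 handle 70.09 wanted yaw -109.9 yaw 69.4 q6 36.1 z 0.2427 F [-3.6  3.7  0.3]
[ 0.0061 -0.0012] -4.0
[ 0.0122 -0.0023] -8.0
[ 0.0181 -0.0038] -12.0
[ 0.024  -0.0058] -16.0
[ 0.0297 -0.0081] -20.0
```

```bash
python3 -m handwheel '[[1,0.006,-0.001,0,-4],[1,0.012,-0.0025,0,-8],[1,0.018,-0.004,0,-12],[1,0.024,-0.006,0,-16],[1,0.0295,-0.008,0,-20]]'; python3 plan.py 0.024 2 5
python3 - <<'E'
from h import *
for n in("scene","top"): 
    c=viewer.camera(n);cv2.imwrite(f"pics/{n}7.png",c["color"])
    a=cv2.imread(f"pics/{n}0.png");u,v=(216,130) if n=="top" else (230,155)
    cv2.imwrite(f"pics/{n}7c.png",cv2.resize(np.hstack([c["color"][v:v+130,u:u+130],a[v:v+130,u:u+130]]),None,fx=3,fy=3))
E
```

```text
time: 18.85
ee_pos: [0.6283, 0.1558, 0.2426]
tcp_rot: [179.0, 0.1, 49.3]
wrist_force: [-1.6, 4.4, 0.5]
opening: -0.0006
t 18.85 r 0.0891 want 0.0883 tcp bearing 66.32 handle 50.55 wanted yaw -129.4 yaw 49.3 q6 55.0 z 0.2426 F [-1.6  4.4  0.5]
[ 0.0025 -0.002 ] -2.0
[ 0.0053 -0.0034] -4.0
[ 0.008  -0.0048] -6.0
[ 0.0106 -0.0064] -8.0
[ 0.0132 -0.0081] -10.0
```

View pics/scene7c.png

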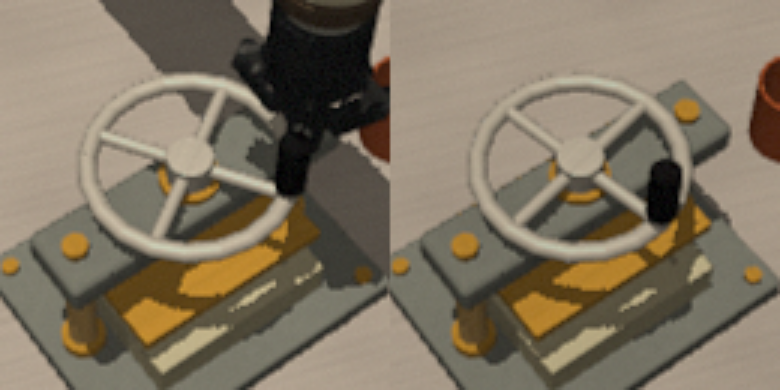

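View pics/top7c.png

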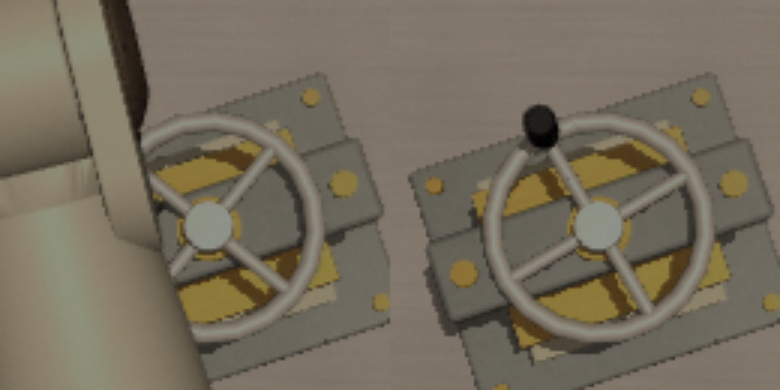

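```bash
python3 -m handwheel '[[1,0.0025,-0.002,0,-2],[1,0.0055,-0.0035,0,-4],[1,0.008,-0.005,0,-6],[1,0.0105,-0.0065,0,-8],[1,0.013,-0.008,0,-10]]'; python3 plan.py 0.024 1 5
```

```text
time: 19.45
ee_pos: [0.6413, 0.1478, 0.2425]
tcp_rot: [179.0, 0.1, 39.5]
wrist_force: [-0.4, 3.8, 0.4]
opening: -0.0
t 19.45 r 0.0883 want 0.0883 tcp bearing 56.42 handle 40.65 wanted yaw -139.3 yaw 39.5 q6 63.9 z 0.2425 F [-0.4  3.8  0.4]
[ 0.0013 -0.0009] -1.0
[ 0.0025 -0.0017] -2.0
[ 0.0038 -0.0026] -3.0
[ 0.005  -0.0036] -4.0
[ 0.0062 -0.0045] -5.0
```

```bash
python3 -m handwheel '[[1,0.0013,-0.001,0,-1],[1,0.0025,-0.0017,0,-2],[1,0.004,-0.0025,0,-3],[1,0.005,-0.0035,0,-4],[1,0.006,-0.0045,0,-5]]'; python3 plan.py 0.024 1 5
python3 -m handwheel '[[1,-0.01,0.015,0,0],[1,-0.02,0.035,0.01,0],[1,-0.03,0.05,0.05,0],[1,-0.06,0.08,0.08,0],[1,-0.07,0.11,0.08,0]]'
python3 - <<'E'
from h import *
for n in("scene","top"): 
    c=viewer.camera(n);cv2.imwrite(f"pics/{n}8.png",c["color"])
    a=cv2.imread(f"pics/{n}0.png");u,v=(216,130) if n=="top" else (230,155)
    cv2.imwrite(f"pics/{n}8c.png",cv2.resize(np.hstack([c["color"][v:v+130,u:u+130],a[v:v+130,u:u+130]]),None,fx=3,fy=3))
E
```

```text
time: 19.95
ee_pos: [0.6475, 0.1433, 0.2425]
tcp_rot: [179.0, 0.0, 34.4]
wrist_force: [-0.2, 4.1, -0.2]
opening: -0.0004
t 19.95 r 0.0884 want 0.0883 tcp bearing 51.48 handle 35.71 wanted yaw -144.3 yaw 34.4 q6 68.5 z 0.2425 F [-0.2  4.1 -0.2]
[ 0.0012 -0.001 ] -1.0
[ 0.0023 -0.002 ] -2.0
[ 0.0035 -0.003 ] -3.0
[ 0.0047 -0.004 ] -4.0
[ 0.0058 -0.0051] -5.0
time: 20.45
ee_pos: [0.5759, 0.2543, 0.3281]
tcp_rot: [178.9, -0.3, 34.4]
wrist_force: [0.8, 0.6, -0.4]
opening: 0.0001
```

View pics/scene8c.png

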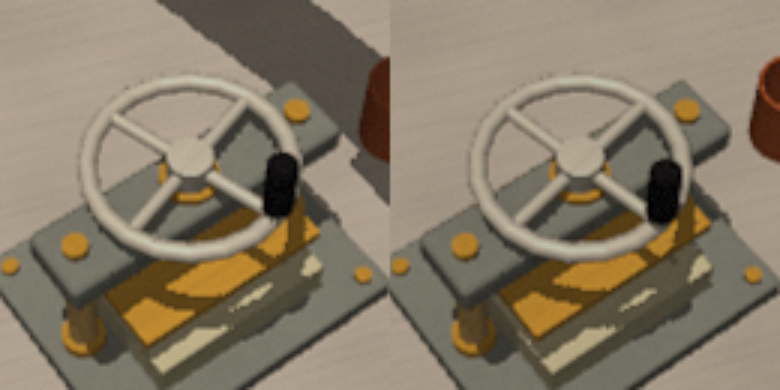

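View pics/top8c.png

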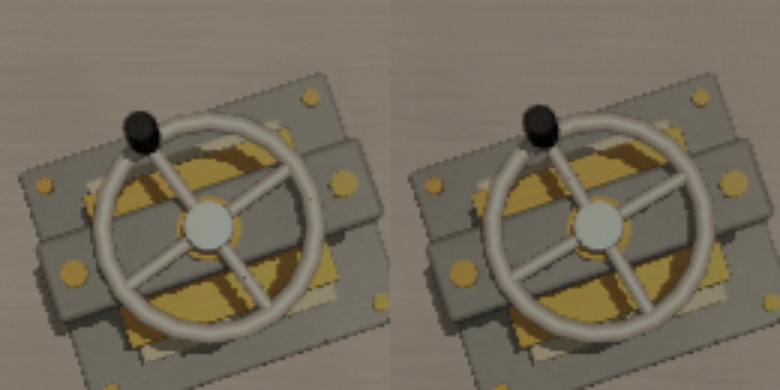

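The handle is now clear in both views and still short of its start (left: now, right: start). I'll measure what is left.

```bash
cat > rem.py <<'E'
import sys; from h import *
k=sys.argv[1]; t=viewer.camera("top"); s=viewer.camera("scene"); H=np.array([.5925,.0742])
def blob(im,b):
    u0,v0,u1,v1=b; out=[]
    for th in(40,50,60):
        m=np.zeros(im.shape[:2],np.uint8); m[v0:v1,u0:u1]=(im[v0:v1,u0:u1].max(2)<th)
        n,l,st,ce=cv2.connectedComponentsWithStats(m); i=1+st[1:,4].argmax(); out.append((ce[i],st[i,4]))
    return out
B={"top":(250,155,285,185),"scene":(305,198,335,238)}
P={}
for n,c in(("top",t),("scene",s)):
    A=blob(cv2.imread(f"pics/{n}0.png"),B[n]);Z=blob(cv2.imread(f"pics/{n}{k}.png"),B[n])
    for a,z in zip(A,Z):
        g=[]
        for p in(a,z):
            q=onz(c,*p[0],.243)[:2]-( H if n=="top" else H+[0.003,-.001]); g.append(np.degrees(np.arctan2(q[1],q[0])))
        print(n,a[0].round(2),z[0].round(2),a[1],z[1],"start",round(g[0],2),"now",round(g[1],2),"left",round(g[1]-g[0],2))
E
python3 rem.py 8
```

```text
top [266.05 172.16] [263.06 174.22] 126 125 start 31.85 now 37.56 left 5.71
top [266.02 172.15] [263.   174.14] 128 130 start 31.87 now 37.55 left 5.68
top [265.86 172.14] [262.89 174.04] 140 136 start 32.08 now 37.6 left 5.52
scene [320.77 218.57] [322.92 216.39] 201 196 start 33.46 now 39.04 left 5.58
scene [320.47 218.53] [322.7  216.39] 214 210 start 33.21 now 38.85 left 5.64
scene [320.45 218.67] [322.7  216.53] 221 223 start 32.97 now 38.61 left 5.64
```

Both views agree: 5.6° left. The last contact was at TCP bearing 51.5°, so I need to stop at about 45.9°, TCP (0.654, 0.1377), yaw 29. I'll go back in behind the handle.

```bash
python3 -m handwheel '[[1,0.025,-0.04,0,-2],[1,0.05,-0.08,-0.02,-3],[1,0.058,-0.091,-0.05,-3],[1,0.058,-0.091,-0.08,-3],[1,0.058,-0.091,-0.085,-3]]'
python3 -m handwheel '[[1,0.003,-0.005,0,0],[1,0.006,-0.009,0,0],[1,0.008,-0.012,0,0],[1,0.01,-0.015,0,0],[1,0.01,-0.015,0,0]]'; python3 plan.py 0.024 1 5
```

```text
time: 21.15
ee_pos: [0.634, 0.1609, 0.2326]
tcp_rot: [179.1, 0.4, 31.4]
wrist_force: [-0.8, -0.1, -0.3]
opening: -0.0004
time: 21.65
ee_pos: [0.6445, 0.1457, 0.2333]
tcp_rot: [179.0, 0.4, 31.4]
wrist_force: [-0.2, 0.0, -0.1]
opening: -0.0
t 21.65 r 0.0884 want 0.0883 tcp bearing 53.99 handle 38.22 wanted yaw -141.8 yaw 31.4 q6 71.8 z 0.2333 F [-0.2  0.  -0.1]
[ 0.0012 -0.001 ] -1.0
[ 0.0024 -0.0019] -2.0
[ 0.0036 -0.0029] -3.0
[ 0.0048 -0.0039] -4.0
[ 0.006  -0.0049] -5.0
```

```bash
python3 -m handwheel '[[1,0.0025,-0.002,0,0],[1,0.005,-0.004,0,-1],[1,0.007,-0.006,0,-2],[1,0.0085,-0.007,0,-2],[1,0.0085,-0.007,0,-2]]'; python3 plan.py 0.024 1 2
python3 -m handwheel '[[1,-0.01,0.015,0,0],[1,-0.02,0.035,0.01,0],[1,-0.03,0.05,0.05,0],[1,-0.06,0.08,0.08,0],[1,-0.07,0.11,0.08,0]]'
python3 - <<'E'
from h import *
for n in("scene","top"): cv2.imwrite(f"pics/{n}9.png",viewer.camera(n)["color"])
E
python3 rem.py 9
```

```text
time: 22.15
ee_pos: [0.6533, 0.1387, 0.2332]
tcp_rot: [179.0, 0.4, 29.4]
wrist_force: [-0.6, 2.9, 0.3]
opening: 0.0005
t 22.15 r 0.0886 want 0.0883 tcp bearing 46.71 handle 30.94 wanted yaw -149.1 yaw 29.4 q6 73.1 z 0.2332 F [-0.6  2.9  0.3]
[ 0.0009 -0.0013] -1.0
[ 0.002  -0.0024] -2.0
time: 22.65
ee_pos: [0.5815, 0.2499, 0.3187]
tcp_rot: [179.0, 0.0, 29.3]
wrist_force: [1.2, 0.6, 0.2]
opening: -0.0
top [266.05 172.16] [265.94 172.26] 126 125 start 31.85 now 32.07 left 0.23
top [266.02 172.15] [265.83 172.28] 128 132 start 31.87 now 32.24 left 0.37
top [265.86 172.14] [265.68 172.22] 140 139 start 32.08 now 32.38 left 0.3
scene [320.77 218.57] [320.9  218.42] 201 200 start 33.46 now 33.82 left 0.36
scene [320.47 218.53] [320.73 218.44] 214 210 start 33.21 now 33.62 left 0.41
scene [320.45 218.67] [320.65 218.49] 221 220 start 32.97 now 33.46 left 0.49
```

Only about 0.4° (0.6 mm at the handle) is left, which is close to what the pictures can resolve, so I won't risk an overshoot. Last look at everything before handing in.

Run:
```python
from h import *
for n in("scene","top"):
    a=cv2.imread(f"pics/{n}0.png").astype(int); b=cv2.imread(f"pics/{n}9.png").astype(int)
    def red(im,box):
        u0,v0,u1,v1=box; h=im[v0:v1,u0:u1]; m=(h[...,2]-h[...,1]>40); y,x=np.nonzero(m); return x.mean().round(1)+u0,y.mean().round(1)+v0,len(x)
    for nm,bx in {"scene":{"bowl":(200,285,250,330),"mug":(340,165,390,215)},"top":{"bowl":(345,150,390,190),"mug":(160,230,215,270)}}[n].items(): print(n,nm,red(a,bx),red(b,bx))
print(get_obs()["wrist_force"])
```

```text
scene bowl (np.float64(225.5), np.float64(305.3), 708) (np.float64(225.3), np.float64(305.3), 721)
scene mug (np.float64(365.1), np.float64(187.4), 260) (np.float64(368.5), np.float64(185.1), 57)
top bowl (np.float64(363.7), np.float64(167.4), 338) (np.float64(363.7), np.float64(167.3), 354)
top mug (np.float64(189.3), np.float64(249.0), 465) (np.float64(nan), np.float64(nan), 0)
[-0.01159735 -0.25578865 -0.45480837]<stdin>:5: RuntimeWarning: Mean of empty slice.
  ret = ret.dtype.type(ret / rcount)
```

View pics/scene9.png

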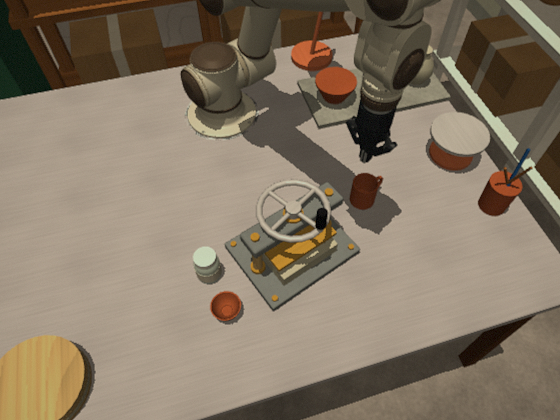

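The scene shows the handle back at (321,219), the jar at (206,263), the bowl at (226,306) and the mug at (364,190), all where they stood. The mug is only darkened by the arm's shadow in this view and hidden by the arm in the top view. The arm is clear of everything.

```bash
python3 -c "
from workcell import job_done; print(job_done())"
```

```text
the job is handed in; nothing more can be done
None
```

The wheel has been pushed clockwise through one full turn, to within about 0.4°, and I handed the job in at about 23 s. I used shut fingertips on the handle at about 4–5 N and never gripped it. Joint 6 ran close to its limit after about 280°, so I re-engaged there. I did so again for the last 5.6° after measuring what was left.

**Last checks:**
- **Handle position:** the two cameras put it 0.2–0.5° short of its start, about 0.6 mm at the handle. I left it there rather than risk running past.
- **Contact:** the fingers were well clear of everything and the wrist force was near zero.
- **Bowl:** unmoved in both views.
- **Jar:** looks unmoved in the scene view, judged by eye only.
- **Mug:** my colour check on it failed, because the arm shaded it in one view and hid it in the other. By eye it stands where it was.

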